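# Roll the label onto a specimen tube

## Robot

A 6-joint arm with a two-finger parallel gripper is mounted at the origin on the work surface. World frame = base frame: x ahead of the robot, y to its left, z up, the work surface at z = 0. Lengths are in m, angles in rad, forces in N, time in s.
With the tool pointing down it reaches from about 0.35 to 0.85 m from the base axis. Payload 8.1 kg.
Tool frame: the origin (TCP) lies between the finger pads; the fingertips stand env.tip_extent ahead of it and the grasp point (between the pads) lies 2 mm behind it (env.tip_extent is the distance from the TCP to the fingertips, in m); z points along the fingers, y is the line along which they close (so a half turn about z gives the same grasp; the last joint's range is limited). The gripper opens to 85 mm and grips with 20 to 120 N. Pads are 22 mm wide; open, the fingers measure 114 mm over their backs; the gripper's body (76 mm by 85 mm) begins 54 mm behind the grasp point. The pads swing forward as they close: fully open they stand 13 mm farther back than shut.
Start: joints at [1.16, 0.13, 1.488, -0, 1.523, -0.085], TCP at [0.192, 0.568, 0.248] pointing down, gripper open.
Joint ranges: [-2.96, 2.96], [-0.89, 2.26], [0.02, 2.5], [-1.34, 4.48], [0, 2.73], [-2.66, 2.66]. Speed limits (rad/s): [2.39, 2.39, 2.79, 3.14, 3.14, 3.14].

## Interface

Orientations are given as a unit quaternion [x, y, z, w].
In Python, from cell import env gives the robot as it stands.
- The arm moves only by the tool play_rows, never from a script. Its argument "rows" is a list of rows, each a list of 7 numbers: the shift along the tool's x, y, z in units of 600 mm (1.0 is 600 mm), then the turn, a rotation vector about the tool's x, y, z in units of 90 degrees (1.0 is 90 degrees), then the finger opening in mm, from 0 to 85.4. A call has 1 to 20 rows; each row is the pose to reach, as a shift and turn from the pose commanded when the call began, along the tool's axes at that moment; what a row does not reach only later rows make up. A row lasts 1/8 s, in which the tool goes at most 62.5 mm and 10.7 degrees, less where a joint would pass 70% of its speed; a pose out of reach is approached as far as the arm can. A call with a number of a shift or a turn outside -1 to 1 is refused whole. A call with a gripper value outside its range is refused whole. The fingers move at their own pace and stop on an object; the grip force is fixed at half the most. Time passes only in rows, so rows that repeat a pose let the fingers close. It gives the time, the measured TCP pose, the force, the opening and the grip force at its end, in the units of the state.
- env.observe(): the state, without advancing time (a new reading comes with each control period).
- env.read_camera(name): name is "scene" or "side" or "wrist"; returns a dict with "frame" (480x640x3 uint8, blue, green, red), "K" (3x3 intrinsics, pixels), "distortion" ([k1, k2, p1, p2, k3] as OpenCV has them; the pictures are not rectified), "pose" (4x4, takes a point from camera to world coordinates). Camera axes: x right, y down, z forward; pixel columns grow to the right and rows downward; lengths in m; the calibration is good to about 2 mm. A picture is of the moment at which its call begins. There is no depth.
- env.finish_job(): hands the job in; it is judged then, once.
Trained networks look in the newest picture that a camera, given by its name, has taken for a name from the list of things; names that differ only in an ending like _2 or _b are one class to them, and where a whole thing is asked for, a point or a joint stands for the part that bears it (a point fixed in the world has none). Each returns a list of dicts, best first, with "p" (0 to 1); they miss things now and then, are a little off and sometimes report something else, mostly with a low value. They report only what shows in the picture. A call takes as long as a camera call. They do not tell look-alikes from the thing itself.
- env.look_for(camera, thing): "extent" ([left, top, right, bottom] in pixels, round what is visible of it).
- env.outline_of(camera, thing): "mask" (480x640 bool, what is visible of it) and "extent" ([left, top, right, bottom] in pixels, round what is visible of it).
The state is a dict: "t": time; "joint_pos": joint angles; "joint_vel": joint speeds; "effort": joint torques, N m; "eef_pos": TCP position; "eef_rot": TCP orientation; "force": force on the tool from outside, world axes, zero at the start; "wrist_torque": the same for the moment, N m; "width": finger opening in m; "grasp_force": force on a finger pad.
Only numpy, scipy, OpenCV 4.12 (cv2) and the standard library are available. Lean on these libraries where they do the work, as an engineer would, in place of code of your own. Each camera call takes 0.05 s, during which the arm holds its last target. There are 200 camera calls.

## Task

Take the flat hand palm by its orange handle and, with its flat underside on top of the purple-capped tube, roll the tube along the sprung black bed of the label tray, over the yellow lip and up against the red stop, keeping a gentle but steady pressure on it all the way (about 7 N; 12 N spoils it) and moving on until the tube is driven firmly against the stop. Leave the tube lying in its nest between the lip and the stop and put the palm back flat on the middle of its blue mat. Touch the tube with nothing but the flat of the palm, and leave the other things on the bench alone.

Things in the scene. Friction and masses are not known exactly. Their poses are not given: they have to be found in the camera images.
- tray: Fixed label tray, aluminium base 150 (x) x 172 (y) x 16 mm between white cheeks (inner faces x = -57, +57 mm, tops z = 44 mm). Origin: underside of the base, on the lane's centre line; x across the lane, y along it to the stop, z up. Adjustable feet: its height over the bench varies by 6 mm.
- bed_top (a point): Top of the black sprung bed, at tray x = y = 0, z = 36 mm unloaded; spans tray y -102 to +50 mm. Pressed by 1 to 2 N it first sinks idly 2 to 9 mm (differs each time, cannot be seen), then carries: 1 mm more per 6 N. It rises again when let go. A tube rolled on it without slip moves half as far as the palm.
- lip (a point): Crest of the rounded yellow lip across the bed, at tray y = 24 mm: stands 2 mm above the bed (bar of 4 mm radius) and sinks with it. Rolling over it lifts the tube, so the force rises by some 12 N unless the palm gives way.
- nest (a point): Where the axis of a tube touching the stop lies: tray y = 35 mm, 15 mm above the bed (moves down with it). Lip and stop leave the tube 1 to 3 mm of play there. A tube held by the stop drags on the moving palm by a few N; the drag and the push on the stop fade as soon as the palm stands still.
- stop: Fixed red stop bar at the +y end of the lane, 114 mm long: face at tray y = 50 mm, top at tray z = 52 mm, below the top of the tube even when the bed is pressed down, so the palm passes over it. Origin: middle of the face's lower edge. Axes as the tray's.
- tube: Closed tube with purple cap and white, purple-banded label: plain cylinder, diameter 30 mm, 100 mm long, about 60 g. Origin at its centre; x is the cylinder's axis, cap at +x (y and z turn as it rolls). Starts lying on the bed across the lane at tray y = -45 to -30 mm, within a few degrees of the tray's x.
- palm: Hand palm: white flat plate 70 (x) x 140 (y) x 10 mm with an orange upright handle block 60 (x) x 24 (y) mm in its middle, top 60 mm above the underside; 150 g. Origin: centre of the flat underside, z up. Pinch the handle across its 24 mm (along y). To roll the tube hold it with its y along the lane. Starts lying flat on the mat.
- mat: Fixed blue mat 130 (x) x 200 (y) x 3 mm, the palm's parking place. Origin: centre of its underside.
- dropper: Bystander, to be left alone: small white dropper bottle, 28 mm across, 60 mm tall. Origin: on its underside.
- tweezers: Bystander, to be left alone: flat steel tweezers, 120 mm long, lying. Origin: on its underside.
- pipette: Bystander, to be left alone: cream and dark red hand pipette, about 300 mm long, 30 mm thick, lying. Origin: on its underside.
- cup: Bystander, to be left alone: yellow plastic cup, 56 mm across, 60 mm tall. Origin: on its underside.
- jar: Bystander, to be left alone: amber jar with a purple lid, 50 mm across, 70 mm tall. Origin: on its underside.
- soapstone: Bystander, to be left alone: beige block 60 x 40 x 25 mm. Origin: on its underside.
Mind the look-alikes: they are no part of the job. There is more than one size of the mat; the one meant has the size given above.

How it is judged:
On the way, in this order (a step that is already met when the one before it is completed fails the run):
1. the palm presses on top of the tube (over 3.5 N) in the first part of the lane (contact force between palm and tube above 3.5 N and z of tube in the frame of palm below -0.011 m and y of tube in the frame of tray below -0.02 m), for 0.1 s.
2. the tube rolls through the middle of the lane (y -20 to +8 mm of the tray) with the flat of the palm pressing on it, over 3.5 N for 0.2 s (contact force between palm and tube above 3.5 N and z of tube in the frame of palm below -0.011 m and y of tube in the frame of tray between -0.02 and 0.008 m), for 0.2 s.
3. the tube lies in the nest and the palm presses on it (over 3.5 N) and drives it against the stop (over 1 N) for 0.1 s (contact force between palm and tube above 3.5 N and z of tube in the frame of palm below -0.011 m and contact force between tube and stop above 1 N and y of tube in the frame of tray between 0.03 and 0.039 m), for 0.1 s.
At the end, for the whole second after the job is handed in: The tube lies at rest in the nest (axis 30 to 39 mm along the tray's y, within 0.1 rad of square, on the bed); the palm lies flat and at rest on the blue mat, its centre within 30 mm of the mat's (y of tube in the frame of tray between 0.03 and 0.039 m and angle between the x axis of tube and the x axis of tray, either way round below 0.1 rad and linear speed of each of tube, palm below 0.02 m/s and z of tube in the frame of nest between -0.003 and 0.004 m and horizontal distance between palm and mat below 0.03 m and angle between palm's own z axis and vertical below 0.08 rad and height (world z) of palm below 0.008 m); the robot touches nothing.
It fails at once if the palm bears on the tube with more than 12 N (contact force between palm and tube above 12 N).
It fails at once if the tube is pushed with the edge of the palm instead of its flat underside (contact force between palm and tube above 0.7 N and not (z of tube in the frame of palm below -0.011 m)).
It fails at once if the gripper or arm itself touches the tube (contact force between any of the fingers, the arm and tube above 0.5 N).
It fails at once if a bystander (dropper bottle, tweezers, pipette, cup, jar, beige block) is moved by more than 20 mm (distance of any of dropper, tweezers, pipette, cup, jar, soapstone from where it was at the start of the episode above 0.02 m).
It also fails if it takes over 72 s, if anything falls off the work surface, if the arm or the gripper's body presses on something with over 40 N, if the wrist force passes 120 N, or if a joint passes its speed limit or range.

## Working session

There is one attempt and no reset: what is moved stays moved. The work goes in short steps, Python scripts to look and compute and a tool call to move; the robot and the scene stay as the last step left them, time stands still between calls to the robot, and variables do not carry over. Pictures are saved under pics/ and viewed, at most 10 in all, crops included, and the job is handed in when it is done.

Besides the shell and the picture viewer there is one more tool, called after "Request:" by a JSON object that holds its "fn" and its "kwargs". play_rows: Moves the arm, as the interface text tells. Shifts and turns lie within -1 to 1; 1 stands for 600 mm of shift or 90 degrees of turn. Its arguments: {"type":"object","properties":{"rows":{"type":"array","items":{"type":"array","items":{"type":"number"}}}},"required":["rows"]}

```bash
mkdir -p pics; ls; python3 - <<'E'
from cell import env
import cv2,numpy as np
s=env.observe(); print({k:np.round(v,3).tolist() if not isinstance(v,dict) else v for k,v in s.items()}, env.tip_extent)
ims=[]
for c in ["scene","side"]:
    d=env.read_camera(c); cv2.imwrite(f"pics/{c}0.png",d["frame"])
    print(c,np.round(d["K"],1).tolist(),np.round(d["distortion"],3),np.round(d["pose"],3).tolist())
    for t in ["tray","stop","tube","palm","mat","lip","dropper","tweezers","pipette","cup","jar","soapstone"]:
        print(t,[(np.round(r["extent"]).astype(int).tolist(),round(float(r["p"]),2)) for r in env.look_for(c,t)[:4]])
E
```

```text
pics
{'t': 0.0, 'joint_pos': [1.16, 0.131, 1.489, -0.0, 1.523, -0.085], 'joint_vel': [0.0, -0.001, -0.001, -0.0, 0.001, 0.0], 'effort': [0.001, -56.936, -50.057, -0.0, 0.014, 0.0], 'eef_pos': [0.192, 0.568, 0.247], 'eef_rot': [0.162, 0.987, -0.001, -0.0], 'force': [-0.67, 0.982, 0.85], 'wrist_torque': [0.006, -0.047, -0.01], 'grasp_force': 0.0, 'width': 0.085} 0.017
scene [[508.1, 0.0, 322.1], [0.0, 508.1, 244.6], [0.0, 0.0, 1.0]] [-0.025  0.     0.     0.     0.   ] [[-0.845, 0.454, -0.284, 0.801], [0.535, 0.731, -0.423, 0.469], [0.015, -0.509, -0.86, 1.028], [0.0, 0.0, 0.0, 1.0]]
tray [([221, 146, 307, 224], 0.73)]
stop [([256, 187, 303, 219], 0.85), ([240, 159, 278, 190], 0.36)]
tube [([238, 161, 281, 186], 0.57)]
palm [([294, 309, 363, 372], 0.59)]
mat [([272, 289, 383, 393], 0.71), ([390, 230, 529, 361], 0.68), ([287, 86, 403, 170], 0.56)]
lip [([296, 306, 361, 369], 0.61)]
dropper [([338, 214, 351, 235], 0.6)]
tweezers [([180, 224, 184, 273], 0.66), ([454, 407, 488, 439], 0.2)]
pipette [([186, 292, 303, 351], 0.64), ([257, 186, 304, 219], 0.62)]
cup [([176, 126, 201, 154], 0.72
[... 162 characters left out ...]
 0.0, 1.0]] [-0.142  0.     0.     0.     0.   ] [[0.905, -0.256, 0.338, 0.016], [-0.424, -0.58, 0.695, -0.957], [0.018, -0.773, -0.634, 0.948], [0.0, 0.0, 0.0, 1.0]]
tray [([331, 283, 423, 363], 0.75)]
stop [([340, 283, 386, 303], 0.71)]
tube [([357, 304, 399, 329], 0.8), ([292, 200, 370, 248], 0.73)]
palm [([309, 202, 354, 235], 0.62)]
mat [([292, 200, 370, 250], 0.97), ([200, 332, 344, 455], 0.75), ([180, 203, 268, 279], 0.73), ([295, 264, 309, 286], 0.36)]
lip [([348, 294, 416, 352], 0.59)]
dropper [([295, 264, 308, 289], 0.45)]
tweezers []
pipette [([347, 219, 440, 244], 0.63)]
cup [([453, 353, 480, 394], 0.76)]
jar [([247, 162, 258, 188], 0.63)]
soapstone [([339, 175, 358, 190], 0.45)]
```

View pics/scene0.png

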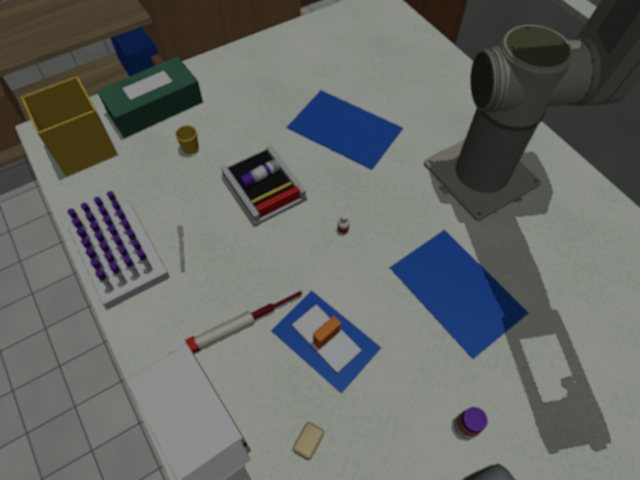

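View pics/side0.png

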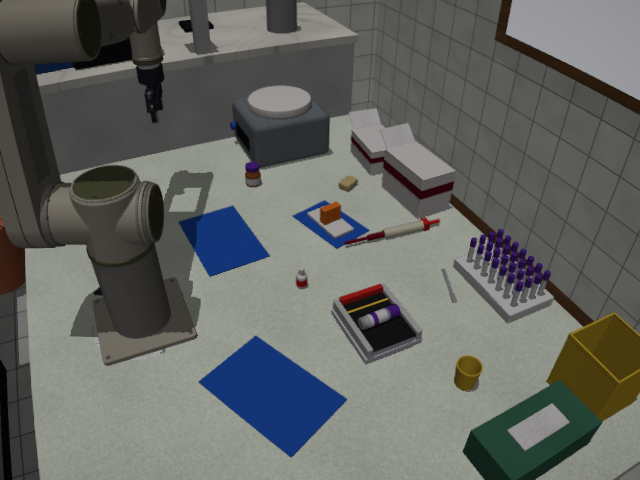

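Scene shows three blue mats: small one with the palm at (326,340), bigger ones at (345,128) and (458,293). The tray with the tube is at (263,185), red stop at (278,203), yellow lip at (271,192), and the tube with its cap at (259,172). Look-alikes:
- Tube: rack tubes at (105,245), jar lid at (472,420).
- Palm/handle: none other.
- Stop/lip: the red pipette tip at (285,301) and the cup at (187,138).

I choose the tube on the bed, and the small mat under the palm.

```bash
cat > h.py <<'E'
import cv2,numpy as np
from scipy.optimize import minimize
from cell import env
def proj(P,d):
    M=np.linalg.inv(d["pose"]); 
    return cv2.projectPoints(np.asarray(P,float),cv2.Rodrigues(M[:3,:3])[0],M[:3,3],d["K"],np.asarray(d["distortion"],float))[0].reshape(-1,2)
def box(x0,x1,y0,y1,z0,z1): return np.array([[x,y,z] for x in(x0,x1) for y in(y0,y1) for z in(z0,z1)])
def place(P,q):
    c,s=np.cos(q[2]),np.sin(q[2]); return P@np.array([[c,s,0],[-s,c,0],[0,0,1]])+[q[0],q[1],q[3]]
a=np.linspace(0,2*np.pi,24,endpoint=False)
M={"palm":np.vstack([box(-.035,.035,-.07,.07,0,.01),box(-.03,.03,-.012,.012,.01,.06)]),
"mat":box(-.065,.065,-.1,.1,0,.003),"stop":None,
"tube":np.array([[x,.015*np.cos(t),.015*np.sin(t)] for x in(-.05,.05) for t in a])}
S=4
def hullmask(p,shape): 
    m=np.zeros(shape,np.uint8); cv2.fillConvexPoly(m,cv2.convexHull(np.round((p+.5)*S-.5).astype(np.int32)),1); return m
def maskhull(m):
    n,l,st,_=cv2.connectedComponentsWithStats(m.astype(np.uint8)); k=1+np.argmax(st[1:,4]); c=np.argwhere(l==k)[:,::-1].astype(float)
    return np.vstack([c+o for o in([-.5,-.5],[.5,-.5],[.5,.5],[-.5,.5])]) 
def fit(P,obs,q0,z=None,free_z=False):
    """obs: list of (camera dict, mask); q=[x,y,yaw,(z)]"""
    T=[hullmask(maskhull(m),(480*S,640*S)) for _,m in obs]
    def q_(v): return [v[0],v[1],v[2],v[3] if free_z else z]
    def f(v):
        c=0
        for (d,_),t in zip(obs,T):
            m=hullmask(proj(place(P,q_(v)),d),t.shape); c+=1-(m&t).sum()/(m|t).sum()
        return c/len(T)
    v0=np.array(list(q0)+([z] if free_z else []),float); st=[.02,.02,.3]+([.005] if free_z else [])
    best=None
    for _ in range(2):
        sim=np.vstack([v0]+[v0+np.eye(len(v0))[i]*st[i] for i in range(len(v0))])
        r=minimize(f,v0,method="Nelder-Mead",options=dict(initial_simplex=sim,xatol=2e-4,fatol=1e-4,maxiter=150)); v0=r.x; st=[s/3 for s in st]
    return r.x,r.fun
def ray(px,d,z):
    u=cv2.undistortPoints(np.array([[px]],float),d["K"],np.asarray(d["distortion"],float))[0,0]
    v=d["pose"][:3,:3]@[u[0],u[1],1]; o=d["pose"][:3,3]; return o+v*(z-o[2])/v[2]
def outl(c,t,pt):
    for r in env.outline_of(c,t):
        e=r["extent"]
        if e[0]<pt[0]<e[2] and e[1]<pt[1]<e[3]: return r["mask"]
E
python3 - <<'E'
from h import *
D={c:env.read_camera(c) for c in("scene","side")}
pts={"palm":[(326,340),(331,218)],"mat":[(326,340),(331,222)],"tube":[(259,172),(379,317)],"tray":[(263,185),(377,322)],"stop":[(278,203),(361,294)]}
zc={"palm":.01,"mat":.003,"tube":.06,"tray":.02,"stop":.05}
for t,p in pts.items():
    ms=[(D[c],outl(c,t,q)) for c,q in zip(D,p)]
    r=[ray(q,D[c],zc[t])[:2].round(3) for c,q in zip(D,p)]
    print(t,r,[None if m is None else int(m.sum()) for _,m in ms])
    ms=[x for x in ms if x[1] is not None]
    if not ms: continue
    P={"tray":np.vstack([box(-.075,.075,-.086,.086,0,.016)]),"stop":box(-.057,.057,0,.012,0,.036)}.get(t,M.get(t))
    if t in("palm","mat","tube"):
        for yaw in (0,.8,1.6,2.4):
            v,fv=fit(P,ms,[*np.mean(r,0),yaw],{"palm":.003,"mat":0,"tube":.054}[t]); print("  ",v.round(3),round(fv,3))
    else:
        for d,m in ms:
            hull=cv2.convexHull(maskhull(m).astype(np.float32)); print("  ",cv2.approxPolyDP(hull,3,True).reshape(-1,2).tolist())
f=D["scene"]["frame"]; g=D["side"]["frame"]
A=cv2.resize(f[140:235,210:320],None,fx=3.5,fy=5,interpolation=2); A=cv2.resize(f[140:230,210:320],(440,360),interpolation=2)
B=cv2.resize(g[275:365,325:435],(440,360),interpolation=2)[:, :359]
cv2.imwrite("pics/crop1.png",np.hstack([A[:,:440],B]))
E
```

```text
palm [array([0.582, 0.169]), array([0.589, 0.171])] [2235, 900]
   [0.58  0.163 0.19 ] 0.035
   [0.58  0.164 0.191] 0.035
   [0.579 0.163 0.183] 0.035
   [0.579 0.162 3.328] 0.034
mat [array([0.581, 0.167]), array([0.585, 0.162])] [3386, 1002]
   [0.582 0.163 0.285] 0.056
   [0.582 0.164 0.29 ] 0.056
   [0.582 0.164 0.275] 0.056
   [0.581 0.164 3.423] 0.056
tube [array([ 0.502, -0.259]), array([ 0.495, -0.271])] [477, 597]
   [ 0.499 -0.261  0.05 ] 0.127
   [ 0.499 -0.261  0.061] 0.128
   [ 0.5   -0.261  3.212] 0.128
   [ 0.499 -0.261  3.195] 0.127
tray [array([ 0.501, -0.248]), array([ 0.504, -0.252])] [3496, 3989]
   [[306.5, 198.5], [253.5, 225.5], [224.5, 183.5], [221.5, 166.5], [271.5, 144.5], [302.5, 184.5]]
   [[421.5, 341.5], [364.5, 363.5], [331.5, 314.5], [333.5, 300.5], [383.5, 282.5], [422.5, 329.5]]
stop [array([ 0.505, -0.162]), array([ 0.498, -0.181])] [580, 359]
   [[300.5, 191.5], [298.5, 199.5], [263.5, 216.5], [255.5, 209.5], [257.5, 204.5], [290.5, 188.5]]
   [[382.5, 285.5], [381.5, 291.5], [342.5, 304.5], [339.5, 300.5], [349.5, 292.5]]
```

View pics/crop1.png

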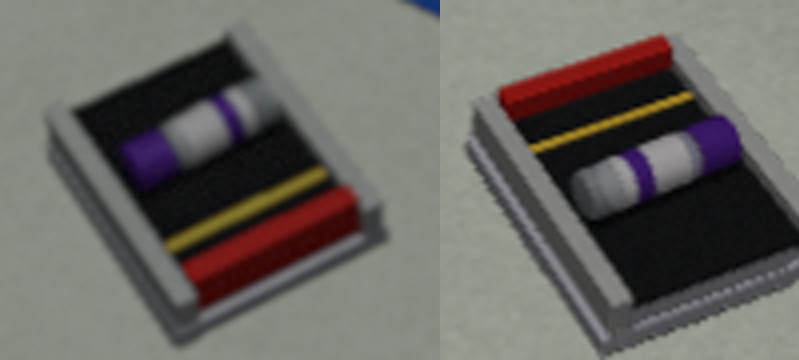

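The crop shows the tube lying on the black bed, cap toward world +x, with the lip and red stop on the world +y side. That confirms the choice. Next I move over the palm.

```bash
cat >> h.py <<'E'
from scipy.spatial.transform import Rotation as R
def rel(target,yaw):
    """shift/turn numbers for tool pointing down at target, tool y at world angle yaw"""
    s=env.observe(); r=R.from_quat(s["eef_rot"]); y=np.array([np.cos(yaw),np.sin(yaw),0]); z=np.array([0,0,-1.]); T=R.from_matrix(np.c_[np.cross(y,z),y,z])
    print("rel",(r.inv().apply(np.array(target)-s["eef_pos"])/.6).round(4).tolist(),((r.inv()*T).as_rotvec()/(np.pi/2)).round(4).tolist())
def st():
    s=env.observe(); m=R.from_quat(s["eef_rot"]).as_matrix()
    print("t",round(s["t"],2),"pos",np.round(s["eef_pos"],4),"yawy",round(float(np.arctan2(m[1,1],m[0,1])),4),"tilt",m[:2,2].round(4),"F",np.round(s["force"],2),"w",round(s["width"],4),"g",round(s["grasp_force"],1))
E
python3 -c "
from h import *
st(); rel([.58,.163,.25],np.pi/2+.19)"
```

```text
t 1.9 pos [0.192  0.5684 0.2483] yawy 1.245 tilt [-0.     -0.0001] F [ 0.03  0.12 -0.77] w 0.0851 g 0.0
rel [-0.8289, -0.4332, -0.0028] [-0.0, -0.0, -0.3284]
```

Request:
{"fn": "play_rows", "kwargs": {"rows": [[-0.829,-0.433,0,0,0,-0.328,85],[-0.829,-0.433,0,0,0,-0.328,85],[-0.829,-0.433,0,0,0,-0.328,85],[-0.829,-0.433,0,0,0,-0.328,85],[-0.829,-0.433,0,0,0,-0.328,85],[-0.829,-0.433,0,0,0,-0.328,85],[-0.829,-0.433,0,0,0,-0.328,85],[-0.829,-0.433,0,0,0,-0.328,85],[-0.829,-0.433,0,0,0,-0.328,85],[-0.829,-0.433,0,0,0,-0.328,85],[-0.829,-0.433,0,0,0,-0.328,85],[-0.829,-0.433,0,0,0,-0.328,85]]}}

```text
t: 3.4
eef_pos: [0.5794, 0.1642, 0.2484]
eef_rot: [-0.095, 0.995, 0.0, -0.0]
force: [-0.3, 0.4, 0.5]
width: 0.0848
grasp_force: 0.0
```

```bash
python3 -c "
from h import *
st(); d=env.read_camera('wrist'); cv2.imwrite('pics/w1.png',d['frame']); print(d['K'].round(0).tolist(),d['pose'].round(3).tolist())
rs=env.outline_of('wrist','palm')
for r in rs: print(r['extent'],r['p'])
print(proj(place(M['palm'],[.58,.163,.19,.003])[:8],d).round().tolist())
v,f=fit(M['palm'],[(d,rs[0]['mask'])],[.58,.163,.19],.003); print(v,f)
"
```

```text
t 3.4 pos [0.5794 0.1642 0.2484] yawy 1.7616 tilt [-0.0002  0.0003] F [-0.3   0.42  0.49] w 0.0848 g 0.0
[[398.0, 0.0, 313.0], [0.0, 398.0, 240.0], [0.0, 0.0, 1.0]] [[-0.19, 0.929, 0.316, 0.497], [0.982, 0.18, 0.06, 0.147], [-0.001, 0.322, -0.947, 0.375], [0.0, 0.0, 0.0, 1.0]]
[237.0, 158.8, 390.5, 246.5] 0.84
[624.1, 98.9, 640.0, 145.0] 0.43
[[238.0, 161.0], [236.0, 163.0], [388.0, 161.0], [390.0, 163.0], [242.0, 233.0], [240.0, 236.0], [384.0, 233.0], [386.0, 236.0]]
[0.57834931 0.1620856  0.17302737] 0.01577414496454188
```

View pics/w1.png

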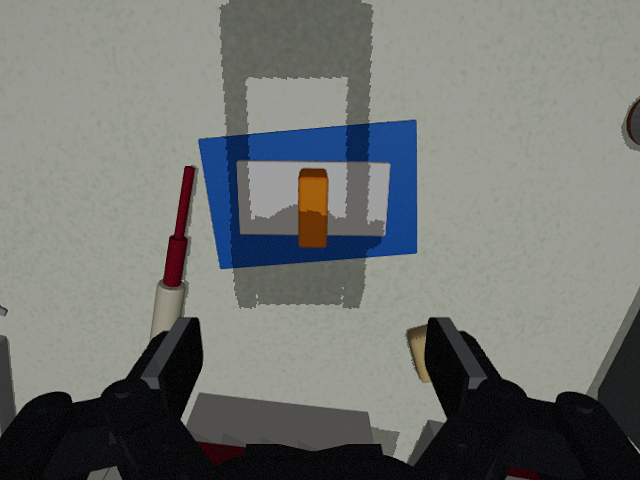

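The wrist view shows the palm centred at about (313,200), its orange handle at (313,205), on the mat with corners (199,140), (416,121), (416,253), (221,268). The pipette tip at (190,168) is clear of the fingers.

```bash
python3 -c "
from h import *
d=env.read_camera('wrist')
q=[ray(p,d,.003)[:2] for p in [(199,140),(416,121),(416,253),(221,268)]]
print(np.mean(q,0),[np.linalg.norm(q[i]-q[i-1]).round(3) for i in range(4)],np.arctan2(*(q[1]-q[0])[::-1]),np.arctan2(*(q[2]-q[3])[::-1]))
rel([.578,.162,.045],np.pi/2+.175)"
```

```text
[0.58079655 0.16268322] [np.float64(0.128), np.float64(0.199), np.float64(0.128), np.float64(0.198)] 1.8472550842359832 1.8455585266731187
rel [0.0032, -0.0034, 0.3392] [0.0001, 0.0002, 0.0104]
```

Request:
{"fn": "play_rows", "kwargs": {"rows": [[0.003,-0.003,0.1,0,0,0.01,85],[0.003,-0.003,0.2,0,0,0.01,85],[0.003,-0.003,0.29,0,0,0.01,85],[0.003,-0.003,0.339,0,0,0.01,85],[0.003,-0.003,0.339,0,0,0.01,85],[0.003,-0.003,0.339,0,0,0.01,0],[0.003,-0.003,0.339,0,0,0.01,0],[0.003,-0.003,0.339,0,0,0.01,0],[0.003,-0.003,0.339,0,0,0.01,0],[0.003,-0.003,0.339,0,0,0.01,0],[0.003,-0.003,0.339,0,0,0.01,0]]}}

```text
t: 4.92
eef_pos: [0.5798, 0.1613, 0.0465]
eef_rot: [-0.087, 0.996, 0.0, 0.001]
force: [-0.7, 0.7, 8.0]
width: 0.023
grasp_force: 59.9
```

```bash
python3 -c "
from h import *
st(); rel([.60,-.21,.25],np.pi/2+.08)"
```

```text
t 4.92 pos [0.5798 0.1613 0.0465] yawy 1.7445 tilt [0.0025 0.0006] F [-0.69  0.72  7.95] w 0.023 g 59.9
rel [0.073, -0.6153, -0.3394] [0.0002, 0.0016, 0.0596]
```

```bash
python3 -c "
from h import *
rel([.40,-.23,.30],np.pi/2+.06)"
```

```text
rel [0.4068, -0.5905, -0.4236] [0.0002, 0.0016, 0.0724]
```

Request:
{"fn": "play_rows", "kwargs": {"rows": [[0,0,-0.03,0,0,0,0],[0,0,-0.13,0,0,0,0],[0,0,-0.23,0,0,0,0],[0,0,-0.32,0,0,0,0],[0.06,-0.08,-0.35,0,0,0.07,0],[0.12,-0.16,-0.38,0,0,0.07,0],[0.18,-0.24,-0.42,0,0,0.07,0],[0.24,-0.32,-0.42,0,0,0.07,0],[0.3,-0.4,-0.42,0,0,0.07,0],[0.36,-0.48,-0.42,0,0,0.07,0],[0.4,-0.56,-0.42,0,0,0.07,0],[0.407,-0.59,-0.424,0,0,0.072,0],[0.407,-0.59,-0.424,0,0,0.072,0],[0.407,-0.59,-0.424,0,0,0.072,0],[0.407,-0.59,-0.424,0,0,0.072,0]]}}

```text
t: 6.8
eef_pos: [0.3998, -0.2287, 0.2993]
eef_rot: [-0.031, 1.0, 0.0, -0.0]
force: [0.4, -0.0, -0.7]
width: 0.0233
grasp_force: 59.3
```

```bash
python3 -c "
from h import *
st(); d=env.read_camera('wrist'); cv2.imwrite('pics/w2.png',d['frame']); print(d['pose'].round(3).tolist())
for t in ('tray','tube','stop'):
  for r in env.look_for('wrist',t): print(t,np.round(r['extent']),r['p'])
st()
"
```

```text
t 6.8 pos [ 0.3998 -0.2287  0.2993] yawy 1.6333 tilt [-0.0001  0.0004] F [ 0.38 -0.01 -0.65] w 0.0233 g 59.3
[[-0.063, 0.945, 0.322, 0.316], [0.998, 0.06, 0.019, -0.235], [-0.001, 0.322, -0.947, 0.426], [0.0, 0.0, 0.0, 1.0]]
tray [203. 205. 374. 222.] 0.79
tube [202. 205. 372. 225.] 0.72
t 7.0 pos [ 0.3996 -0.2293  0.2993] yawy 1.6326 tilt [0. 0.] F [ 0.4  -0.14 -0.66] w 0.0234 g 59.3
```

View pics/w2.png

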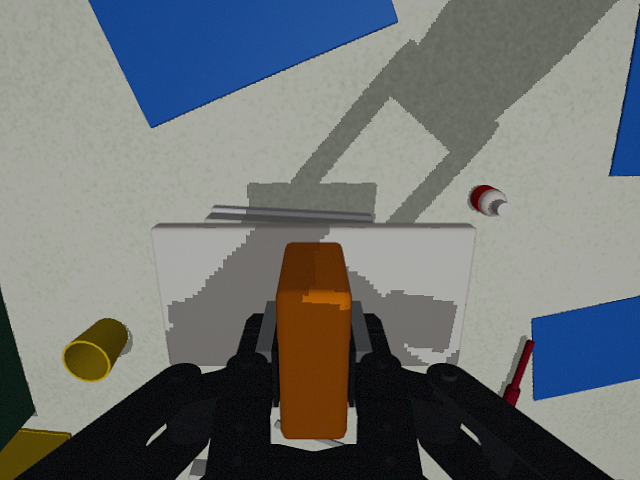

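The image top is toward the base, so the palm hides the tray here. The plate's top edge (row 225, columns 152–475) is square in the hand and centred. I shift outward so the tray appears in the upper half.

Request:
{"fn": "play_rows", "kwargs": {"rows": [[-0.1,-0.02,-0.04,0,0,0,0],[-0.2,-0.02,-0.083,0,0,0,0],[-0.29,-0.02,-0.083,0,0,0,0],[-0.29,-0.02,-0.083,0,0,0,0],[-0.29,-0.02,-0.083,0,0,0,0],[-0.29,-0.02,-0.083,0,0,0,0]]}}

```text
t: 7.75
eef_pos: [0.573, -0.2315, 0.3501]
eef_rot: [-0.03, 1.0, -0.0, 0.001]
force: [0.3, 0.0, -0.4]
width: 0.0231
grasp_force: 59.5
```

```bash
python3 -c "
from h import *
st(); d=env.read_camera('wrist'); cv2.imwrite('pics/w3.png',d['frame']); print(d['pose'].round(3).tolist())
for t in ('tray','tube','stop','lip'):
  for r in env.look_for('wrist',t): print(t,np.round(r['extent']),r['p'])
st()
"
```

```text
t 7.75 pos [ 0.573  -0.2315  0.3501] yawy 1.6309 tilt [ 0.0011 -0.0007] F [ 0.28  0.01 -0.38] w 0.0231 g 59.5
[[-0.061, 0.945, 0.323, 0.489], [0.998, 0.058, 0.017, -0.237], [-0.002, 0.323, -0.946, 0.477], [0.0, 0.0, 0.0, 1.0]]
tray [217.  36. 391. 185.] 0.89
tube [271.  61. 305. 167.] 0.88
stop [360.  57. 386. 174.] 0.65
lip [223.  52. 369. 168.] 0.65
lip [359.  58. 386. 173.] 0.3
t 8.0 pos [ 0.5732 -0.2315  0.3501] yawy 1.6307 tilt [ 0.0013 -0.0007] F [-0.61 -0.02 -2.09] w 0.0234 g 59.5
```

View pics/w3.png

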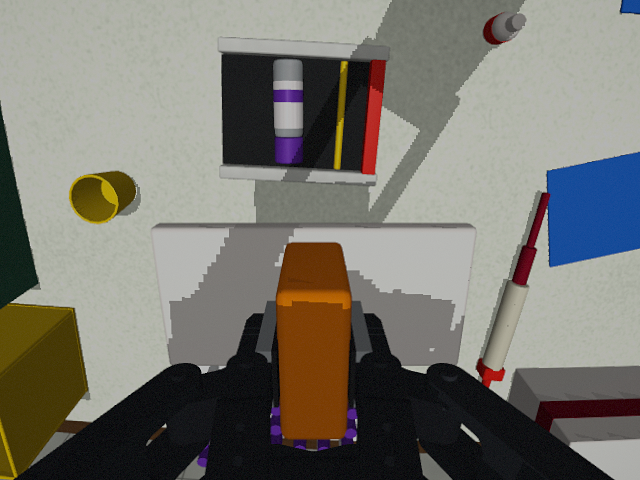

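The wrist view shows the tray: tube at (288,112) with its cap down (world +x), lip line from (344,62) to (337,168), red stop at (373,116), cheeks at rows 45 and 174.

```bash
python3 -c "
from h import *
d=env.read_camera('wrist'); f=d['frame']; hsv=cv2.cvtColor(f,cv2.COLOR_BGR2HSV)
y=cv2.inRange(hsv,(20,120,50),(35,255,255)); y[:40]=0;y[190:]=0;y[:,:320]=0;y[:,395:]=0
p=np.argwhere(y>0)[:,::-1].astype(np.float64); W=np.array([ray(q,d,.041)[:2] for q in p])
vx,vy,cx,cy=cv2.fitLine(W.astype(np.float32),2,0,.001,.001).ravel(); lipyaw=np.arctan2(vy,vx); print('lip n',len(p),'c',cx,cy,'dir',lipyaw, 'x range',W[:,0].min(),W[:,0].max())
r=cv2.inRange(hsv,(0,120,50),(8,255,255)); r[:40]=0;r[190:]=0;r[:,:340]=0;r[:,395:]=0
rows=[k for k in range(66,165,4)]
for z,sel in((.039,min),(.055,max)):
  L=np.array([ray((sel(np.where(r[k]>0)[0])+(-.5 if sel is min else .5),k),d,z)[:2] for k in rows if r[k].any()]); c=np.polyfit(L[:,0],L[:,1],1); print('stop',z,'dir',np.arctan(c[0]),'y at x=.5',np.polyval(c,.5))
m=outl('wrist','tube',(288,112)); 
for z in (.051,.054,.057):
  v,e=fit(M['tube'],[(d,m)],[.5,-.26,.06],z); print('tube',v,e)
# cheeks: bed black/white boundaries along columns
g=cv2.cvtColor(f,cv2.COLOR_BGR2GRAY)
for c in(235,250,320): print(c,g[34:66,c].tolist(),g[156:186,c].tolist())
"
```

```text
lip n 815 c 0.49737072 -0.20948943 dir 0.006371573 x range 0.443835969872101 0.5538972324502179
stop 0.039 dir 0.013297221253578687 y at x=.5 -0.18291176844885784
stop 0.055 dir 0.001333081229568563 y at x=.5 -0.16969444346240786
tube [ 0.49815659 -0.26338411  0.05951903] 0.037129827171126006
tube [ 0.49813757 -0.26326916  0.05635544] 0.03389202884427989
tube [ 0.49813826 -0.26298769  0.05747266] 0.032636064303699364
235 [179, 180, 182, 126, 166, 179, 177, 178, 177, 175, 175, 174, 174, 174, 172, 174, 161, 127, 76, 60, 34, 24, 29, 24, 27, 30, 32, 26, 27, 26, 28, 30] [32, 31, 31, 28, 30, 27, 27, 33, 69, 86, 126, 172, 179, 178, 175, 173, 172, 172, 171, 170, 170, 158, 144, 167, 179, 180, 179, 180, 180, 179]
250 [179, 179, 179, 172, 145, 167, 175, 173, 172, 173, 173, 174, 173, 173, 173, 173, 175, 154, 111, 62, 64, 24, 29, 27, 30, 24, 26, 27, 29, 28, 25, 25] [25, 32, 25, 25, 28, 25, 30, 27, 47, 79, 98, 139, 171, 175, 172, 171, 170, 169, 169, 169, 169, 168, 154, 163, 183, 181, 179, 178, 179, 181]
320 [180, 180, 179, 180, 177, 180, 182, 142, 146, 172, 173, 172, 172, 171, 171, 171, 170, 171, 171, 171, 171, 142, 101, 57, 48, 24, 28, 31, 25, 28, 21, 23] [22, 26, 28, 28, 28, 30, 27, 28, 29, 28, 22, 26, 67, 85, 119, 154, 170, 172, 170, 169, 169, 168, 167, 166, 166, 140, 99, 113, 123, 118]
```

```bash
cat >> h.py <<'E'
def favg(n=6):
    F=[];P=[]
    for _ in range(n):
        env.read_camera("wrist"); s=env.observe(); F.append(s["force"]);P.append(s["eef_pos"])
    print("Favg",np.mean(F,0).round(2),"sd",np.std(F,0).round(2),"pos",np.mean(P,0).round(4))
E
python3 -c "
from h import *
rel([.498,-.304,.130],np.pi/2+.006); favg(); st()"
```

```text
rel [0.133, -0.113, 0.366] [-0.0003, 0.0005, 0.0345]
Favg [ 0.19 -0.01 -1.46] sd [0.49 0.49 0.73] pos [ 0.5736 -0.2313  0.3492]
t 8.4 pos [ 0.5738 -0.2313  0.349 ] yawy 1.6315 tilt [-0.0001  0.0001] F [ 0.67  0.14 -2.22] w 0.023 g 59.5
```

Request:
{"fn": "play_rows", "kwargs": {"rows": [[0.07,-0.06,0.02,0,0,0.035,0],[0.133,-0.113,0.08,0,0,0.035,0],[0.133,-0.113,0.16,0,0,0.035,0],[0.133,-0.113,0.24,0,0,0.035,0],[0.133,-0.113,0.31,0,0,0.035,0],[0.133,-0.113,0.35,0,0,0.035,0],[0.133,-0.113,0.366,0,0,0.035,0],[0.133,-0.113,0.366,0,0,0.035,0],[0.133,-0.113,0.366,0,0,0.035,0]]}}

```text
t: 9.52
eef_pos: [0.4991, -0.3045, 0.1312]
eef_rot: [-0.003, 1.0, -0.001, 0.001]
force: [0.1, -0.8, -1.6]
width: 0.0233
grasp_force: 59.5
```

```bash
python3 -c "
from h import *
favg(8); st(); rel([.498,-.304,.118],np.pi/2+.006)"
```

```text
Favg [-0.07  0.1  -1.24] sd [0.51 0.41 0.34] pos [ 0.4987 -0.3042  0.1305]
t 9.93 pos [ 0.4983 -0.3039  0.1298] yawy 1.5764 tilt [ 0.0003 -0.0002] F [ 0.58 -0.12 -1.35] w 0.0234 g 59.5
rel [0.0005, -0.0002, 0.0196] [-0.0002, 0.0002, -0.0002]
```

Request:
{"fn": "play_rows", "kwargs": {"rows": [[0,0,0.008,0,0,0,0],[0,0,0.014,0,0,0,0],[0,0,0.02,0,0,0,0],[0,0,0.02,0,0,0,0]]}}

```text
t: 10.42
eef_pos: [0.4979, -0.3036, 0.1168]
eef_rot: [-0.003, 1.0, 0.0, -0.0]
force: [0.2, 0.0, -2.2]
width: 0.0232
grasp_force: 59.5
```

```bash
python3 -c "
from h import *
favg(5)"
```

```text
Favg [-0.6   0.15 -1.47] sd [0.29 0.44 0.3 ] pos [ 0.4982 -0.3038  0.1175]
```

Request:
{"fn": "play_rows", "kwargs": {"rows": [[0,0,0.0015,0,0,0,0],[0,0,0.003,0,0,0,0],[0,0,0.003,0,0,0,0]]}}

```text
t: 11.05
eef_pos: [0.4981, -0.3038, 0.1156]
eef_rot: [-0.003, 1.0, 0.0, -0.0]
force: [0.0, 0.5, -1.9]
width: 0.0238
grasp_force: 59.5
```

```bash
python3 -c "
from h import *
favg(5)"
```

```text
Favg [-0.04 -0.36 -1.62] sd [0.41 0.32 0.38] pos [ 0.4982 -0.3038  0.1157]
```

Request:
{"fn": "play_rows", "kwargs": {"rows": [[0,0,0.0015,0,0,0,0],[0,0,0.003,0,0,0,0],[0,0,0.003,0,0,0,0]]}}

```text
t: 11.68
eef_pos: [0.4981, -0.3038, 0.1137]
eef_rot: [-0.003, 1.0, 0.0, -0.0]
force: [-0.3, 0.2, -1.6]
width: 0.0232
grasp_force: 59.5
```

```bash
python3 -c "
from h import *
favg(6)"
```

```text
Favg [-0.7   0.38 -1.64] sd [0.41 0.63 0.62] pos [ 0.4982 -0.3038  0.1139]
```

Request:
{"fn": "play_rows", "kwargs": {"rows": [[0,0,0.0015,0,0,0,0],[0,0,0.003,0,0,0,0],[0,0,0.003,0,0,0,0]]}}

```text
t: 12.35
eef_pos: [0.4981, -0.3038, 0.1119]
eef_rot: [-0.003, 1.0, 0.0, -0.0]
force: [0.4, 0.1, -1.4]
width: 0.0233
grasp_force: 59.5
```

```bash
python3 -c "
from h import *
favg(6)"
```

```text
Favg [ 0.09  0.13 -1.7 ] sd [0.49 0.47 0.38] pos [ 0.4982 -0.3038  0.1121]
```

Request:
{"fn": "play_rows", "kwargs": {"rows": [[0,0,0.0015,0,0,0,0],[0,0,0.003,0,0,0,0],[0,0,0.003,0,0,0,0]]}}

```text
t: 13.02
eef_pos: [0.4982, -0.3038, 0.1103]
eef_rot: [-0.003, 1.0, 0.0, 0.0]
force: [0.3, 0.3, -0.8]
width: 0.0233
grasp_force: 59.6
```

```bash
python3 -c "
from h import *
favg(6)"
```

```text
Favg [-0.02 -0.11 -0.48] sd [0.38 0.35 0.3 ] pos [ 0.4982 -0.3038  0.1104]
```

Request:
{"fn": "play_rows", "kwargs": {"rows": [[0,0,0.001,0,0,0,0],[0,0,0.002,0,0,0,0],[0,0,0.002,0,0,0,0]]}}

```text
t: 13.7
eef_pos: [0.4982, -0.3038, 0.109]
eef_rot: [-0.003, 1.0, 0.0, 0.0]
force: [0.4, 0.7, -0.2]
width: 0.0233
grasp_force: 59.6
```

```bash
python3 -c "
from h import *
favg(6)"
```

```text
Favg [ 0.52  0.06 -0.35] sd [0.43 0.41 0.52] pos [ 0.4982 -0.3038  0.1091]
```

Request:
{"fn": "play_rows", "kwargs": {"rows": [[0,0,0.001,0,0,0,0],[0,0,0.002,0,0,0,0],[0,0,0.002,0,0,0,0]]}}

```text
t: 14.38
eef_pos: [0.4982, -0.3038, 0.1078]
eef_rot: [-0.003, 1.0, 0.0, -0.0]
force: [0.1, 0.5, -0.5]
width: 0.0234
grasp_force: 59.6
```

```bash
python3 -c "
from h import *
favg(6)"
```

```text
Favg [ 0.38  0.39 -0.54] sd [0.37 0.51 0.17] pos [ 0.4982 -0.3038  0.1079]
```

Request:
{"fn": "play_rows", "kwargs": {"rows": [[0,0,0.001,0,0,0,0],[0,0,0.002,0,0,0,0],[0,0,0.002,0,0,0,0]]}}

```text
t: 15.05
eef_pos: [0.4982, -0.3038, 0.1066]
eef_rot: [-0.003, 1.0, 0.0, 0.0]
force: [0.5, 0.4, -0.4]
width: 0.0232
grasp_force: 59.6
```

```bash
python3 -c "
from h import *
favg(6)"
```

```text
Favg [ 0.55 -0.52 -0.71] sd [0.52 0.54 0.35] pos [ 0.4982 -0.3038  0.1067]
```

Request:
{"fn": "play_rows", "kwargs": {"rows": [[0,0,0.001,0,0,0,0],[0,0,0.002,0,0,0,0],[0,0,0.002,0,0,0,0]]}}

```text
t: 15.72
eef_pos: [0.4982, -0.3039, 0.1057]
eef_rot: [-0.003, 1.0, -0.0, 0.0]
force: [-0.1, 1.0, 1.9]
width: 0.0232
grasp_force: 60.0
```

```bash
python3 -c "
from h import *
favg(6)"
```

```text
Favg [-0.41 -0.04  2.49] sd [0.35 0.38 0.44] pos [ 0.4983 -0.3039  0.1057]
```

Request:
{"fn": "play_rows", "kwargs": {"rows": [[0,0,0.0005,0,0,0,0],[0,0,0.001,0,0,0,0],[0,0,0.001,0,0,0,0]]}}

```text
t: 16.4
eef_pos: [0.4983, -0.3039, 0.1052]
eef_rot: [-0.003, 1.0, -0.0, 0.0]
force: [-1.1, -0.1, 5.5]
width: 0.0236
grasp_force: 60.4
```

```bash
python3 -c "
from h import *
favg(8); st()"
```

```text
Favg [-1.36  0.3   4.91] sd [0.31 0.52 0.37] pos [ 0.4983 -0.304   0.1052]
t 16.8 pos [ 0.4983 -0.304   0.1052] yawy 1.5764 tilt [ 0.0002 -0.0003] F [-1.11  0.47  4.92] w 0.0241 g 60.4
```

Request:
{"fn": "play_rows", "kwargs": {"rows": [[0,0.004,0,0,0,0,0],[0,0.008,0,0,0,0,0],[0,0.012,0,0,0,0,0],[0,0.016,0,0,0,0,0],[0,0.02,0,0,0,0,0],[0,0.024,0,0,0,0,0],[0,0.028,0,0,0,0,0],[0,0.032,0,0,0,0,0],[0,0.036,0,0,0,0,0],[0,0.04,0,0,0,0,0]]}}

```text
t: 18.05
eef_pos: [0.4973, -0.2799, 0.105]
eef_rot: [-0.003, 1.0, -0.0, -0.001]
force: [-4.9, -0.9, 5.7]
width: 0.0232
grasp_force: 60.6
```

```bash
python3 -c "
from h import *
favg(5); d=env.read_camera('wrist'); cv2.imwrite('pics/r1.png',d['frame'])
for c in('scene','side'):
  env.read_camera(c)
  for r in env.look_for(c,'tube')[:2]: print(c,np.round(r['extent']),r['p'])
"
```

```text
Favg [-5.4   0.    6.88] sd [0.75 0.29 0.62] pos [ 0.4973 -0.2798  0.1049]
scene [230. 163. 293. 204.] 0.68
scene [243. 165. 284. 190.] 0.43
side [354. 314. 368. 327.] 0.62
```

Request:
{"fn": "play_rows", "kwargs": {"rows": [[0.0005,0,-0.0003,0,0,0,0],[0.001,0,-0.0006,0,0,0,0],[0.0015,0,-0.0006,0,0,0,0],[0.002,0,-0.0006,0,0,0,0]]}}

```text
t: 19.05
eef_pos: [0.497, -0.2798, 0.1053]
eef_rot: [-0.003, 1.0, -0.0, 0.0]
force: [-0.5, -0.1, 4.2]
width: 0.0234
grasp_force: 60.3
```

```bash
python3 -c "
from h import *
favg(5)"
```

```text
Favg [-1.37  0.07  4.49] sd [0.49 0.42 0.53] pos [ 0.497  -0.2799  0.1053]
```

Request:
{"fn": "play_rows", "kwargs": {"rows": [[0.0003,0.005,0,0,0,0,0],[0.0006,0.01,0,0,0,0,0],[0.0009,0.015,0,0,0,0,0],[0.0012,0.02,0,0,0,0,0],[0.0015,0.025,0,0,0,0,0],[0.0018,0.03,0,0,0,0,0],[0.0021,0.035,0,0,0,0,0],[0.0024,0.04,0,0,0,0,0],[0.0027,0.045,0,0,0,0,0]]}}

```text
t: 20.42
eef_pos: [0.4953, -0.2527, 0.1054]
eef_rot: [-0.003, 1.0, -0.0, 0.0]
force: [2.2, -0.3, 4.0]
width: 0.0234
grasp_force: 60.3
```

```bash
python3 -c "
from h import *
favg(5)"
```

```text
Favg [2.64 0.64 3.92] sd [0.48 0.25 0.56] pos [ 0.4953 -0.2526  0.1054]
```

Request:
{"fn": "play_rows", "kwargs": {"rows": [[-0.0003,0.005,0.0002,0,0,0,0],[-0.0003,0.01,0.0002,0,0,0,0],[0,0.015,0.0002,0,0,0,0],[0,0.02,0.0002,0,0,0,0],[0,0.025,0.0002,0,0,0,0],[0,0.03,0.0002,0,0,0,0],[0,0.035,0.0002,0,0,0,0]]}}

```text
t: 21.55
eef_pos: [0.4944, -0.2317, 0.1051]
eef_rot: [-0.003, 1.0, -0.0, -0.001]
force: [-1.4, 0.3, 6.0]
width: 0.023
grasp_force: 60.6
```

```bash
python3 -c "
from h import *
favg(5); d=env.read_camera('scene'); e=env.read_camera('side')
cv2.imwrite('pics/r2.png',np.hstack([cv2.resize(d['frame'][140:240,210:320],(396,360),interpolation=2),cv2.resize(e['frame'][265:365,325:435],(396,360),interpolation=2)]))
"
```

```text
Favg [-0.82  0.1   6.32] sd [0.53 0.36 0.63] pos [ 0.4944 -0.2316  0.105 ]
```

View pics/r2.png

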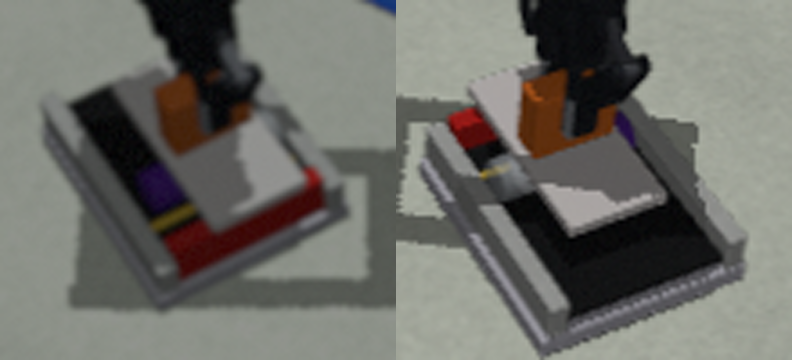

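The crop shows the palm square over the lane, cap and grey end both just short of the yellow lip at (175,220) left view and (490,175) right view. The tube is close to where I expected it, and not far from square. Now in small steps toward the lip.

Request:
{"fn": "play_rows", "kwargs": {"rows": [[0,0.004,-0.0003,0,0,0,0],[0,0.008,-0.0003,0,0,0,0],[0.0003,0.012,-0.0003,0,0,0,0],[0.0003,0.016,-0.0003,0,0,0,0]]}}

```text
t: 22.4
eef_pos: [0.4939, -0.2222, 0.1051]
eef_rot: [-0.003, 1.0, 0.0, -0.001]
force: [-2.2, 0.1, 5.5]
width: 0.0229
grasp_force: 60.5
```

```bash
python3 -c "
from h import *
favg(5)"
```

```text
Favg [-1.57  0.24  6.  ] sd [0.49 0.32 0.64] pos [ 0.4939 -0.222   0.1051]
```

Request:
{"fn": "play_rows", "kwargs": {"rows": [[0.0003,0.003,-0.0004,0,0,0,0],[0.0006,0.005,-0.0005,0,0,0,0],[0.0006,0.007,-0.0005,0,0,0,0]]}}

```text
t: 23.02
eef_pos: [0.4937, -0.2179, 0.1053]
eef_rot: [-0.003, 1.0, 0.0, -0.001]
force: [-1.8, -0.3, 4.5]
width: 0.0233
grasp_force: 60.4
```

```bash
python3 -c "
from h import *
favg(5)"
```

```text
Favg [-3.21 -0.22  4.64] sd [0.76 0.24 0.28] pos [ 0.4938 -0.2179  0.1053]
```

Request:
{"fn": "play_rows", "kwargs": {"rows": [[0.0005,0.0025,-0.0002,0,0,0,0],[0.001,0.005,-0.0003,0,0,0,0],[0.001,0.005,-0.0003,0,0,0,0]]}}

```text
t: 23.65
eef_pos: [0.4936, -0.215, 0.1057]
eef_rot: [-0.003, 1.0, -0.0, -0.0]
force: [-3.3, -0.1, 2.7]
width: 0.0234
grasp_force: 60.2
```

```bash
python3 -c "
from h import *
favg(5)"
```

```text
Favg [-3.08 -0.93  3.23] sd [0.56 0.53 0.33] pos [ 0.4936 -0.215   0.1057]
```

Request:
{"fn": "play_rows", "kwargs": {"rows": [[0.0006,0.0025,0,0,0,0,0],[0.001,0.005,0,0,0,0,0],[0.001,0.005,0,0,0,0,0]]}}

```text
t: 24.28
eef_pos: [0.4932, -0.2119, 0.1059]
eef_rot: [-0.003, 1.0, -0.0, 0.0]
force: [-3.3, -0.4, 4.0]
width: 0.0234
grasp_force: 60.3
```

```bash
python3 -c "
from h import *
favg(5)"
```

```text
Favg [-2.89 -0.93  4.34] sd [0.23 0.61 0.49] pos [ 0.4932 -0.212   0.1059]
```

Request:
{"fn": "play_rows", "kwargs": {"rows": [[0.0003,0.0025,-0.0004,0,0,0,0],[0.0006,0.005,-0.0008,0,0,0,0],[0.0006,0.005,-0.0008,0,0,0,0]]}}

```text
t: 24.9
eef_pos: [0.4929, -0.2089, 0.1064]
eef_rot: [-0.003, 1.0, 0.0, 0.0]
force: [-1.7, -0.9, 3.9]
width: 0.0233
grasp_force: 60.3
```

```bash
python3 -c "
from h import *
favg(5)"
```

```text
Favg [-1.19 -0.81  4.4 ] sd [0.4  0.35 0.54] pos [ 0.4929 -0.209   0.1064]
```

F is holding at about 6 N. Same again.

Request:
{"fn": "play_rows", "kwargs": {"rows": [[0.0002,0.0025,-0.0004,0,0,0,0],[0.0004,0.005,-0.0008,0,0,0,0],[0.0004,0.005,-0.0008,0,0,0,0]]}}

```text
t: 25.52
eef_pos: [0.4927, -0.2059, 0.1068]
eef_rot: [-0.003, 1.0, 0.0, 0.0]
force: [-0.1, -1.3, 2.8]
width: 0.0234
grasp_force: 60.2
```

```bash
python3 -c "
from h import *
favg(5)"
```

```text
Favg [ 0.64 -0.54  3.46] sd [0.8  0.36 0.47] pos [ 0.4927 -0.206   0.1068]
```

Request:
{"fn": "play_rows", "kwargs": {"rows": [[0,0.0025,-0.0002,0,0,0,0],[0,0.005,-0.0004,0,0,0,0],[0,0.007,-0.0005,0,0,0,0],[0,0.007,-0.0005,0,0,0,0]]}}

```text
t: 26.28
eef_pos: [0.4925, -0.2017, 0.1071]
eef_rot: [-0.003, 1.0, 0.0, 0.0]
force: [1.1, -0.4, 3.5]
width: 0.0234
grasp_force: 60.2
```

```bash
python3 -c "
from h import *
favg(5)"
```

```text
Favg [ 0.22 -0.56  4.4 ] sd [0.5  0.26 0.34] pos [ 0.4925 -0.2018  0.1071]
```

Request:
{"fn": "play_rows", "kwargs": {"rows": [[0,0.003,-0.0002,0,0,0,0],[0,0.006,-0.0004,0,0,0,0],[0,0.01,-0.0004,0,0,0,0],[0,0.01,-0.0004,0,0,0,0]]}}

```text
t: 27.02
eef_pos: [0.4924, -0.1955, 0.1073]
eef_rot: [-0.003, 1.0, 0.0, -0.0]
force: [1.2, 0.3, 3.8]
width: 0.0234
grasp_force: 60.3
```

```bash
python3 -c "
from h import *
favg(5)"
```

```text
Favg [1.22 0.15 4.38] sd [0.45 0.48 0.41] pos [ 0.4924 -0.1958  0.1073]
```

Request:
{"fn": "play_rows", "kwargs": {"rows": [[0,0.003,0.0001,0,0,0,0],[0,0.006,0.0002,0,0,0,0],[0,0.01,0.0004,0,0,0,0],[0,0.01,0.0004,0,0,0,0]]}}

```text
t: 27.78
eef_pos: [0.4923, -0.1895, 0.107]
eef_rot: [-0.003, 1.0, 0.0, -0.0]
force: [1.6, 0.4, 4.7]
width: 0.0235
grasp_force: 60.3
```

```bash
python3 -c "
from h import *
favg(5)"
```

```text
Favg [0.71 0.44 4.68] sd [0.28 0.53 0.25] pos [ 0.4923 -0.1898  0.107 ]
```

F 6.3, tube ≈27. Continue down the far side.

Request:
{"fn": "play_rows", "kwargs": {"rows": [[0,0.0025,0.0004,0,0,0,0],[0,0.005,0.0008,0,0,0,0],[0,0.007,0.001,0,0,0,0],[0,0.007,0.001,0,0,0,0]]}}

```text
t: 28.52
eef_pos: [0.4923, -0.1854, 0.1064]
eef_rot: [-0.003, 1.0, 0.0, -0.0]
force: [0.1, 0.6, 4.0]
width: 0.0235
grasp_force: 60.4
```

```bash
python3 -c "
from h import *
favg(5)"
```

```text
Favg [0.24 0.93 4.78] sd [0.62 0.46 0.2 ] pos [ 0.4923 -0.1855  0.1064]
```

Request:
{"fn": "play_rows", "kwargs": {"rows": [[0,0.0025,0.0004,0,0,0,0],[0,0.005,0.0008,0,0,0,0],[0,0.007,0.0012,0,0,0,0],[0,0.007,0.0012,0,0,0,0]]}}

```text
t: 29.28
eef_pos: [0.4922, -0.1812, 0.1057]
eef_rot: [-0.003, 1.0, 0.0, -0.0]
force: [-0.1, 1.5, 5.1]
width: 0.0231
grasp_force: 60.4
```

```bash
python3 -c "
from h import *
favg(5)"
```

```text
Favg [0.56 1.68 5.51] sd [0.69 0.21 0.6 ] pos [ 0.4922 -0.1812  0.1056]
```

Request:
{"fn": "play_rows", "kwargs": {"rows": [[0,0.0025,0.0003,0,0,0,0],[0,0.005,0.0006,0,0,0,0],[0,0.007,0.0006,0,0,0,0],[0,0.007,0.0006,0,0,0,0]]}}

```text
t: 30.02
eef_pos: [0.492, -0.1772, 0.1052]
eef_rot: [-0.003, 1.0, -0.0, -0.0]
force: [-2.1, -0.7, 4.5]
width: 0.0233
grasp_force: 60.4
```

```bash
python3 -c "
from h import *
favg(5)"
```

```text
Favg [-2.82 -0.17  5.  ] sd [0.41 0.31 0.65] pos [ 0.4921 -0.1772  0.1052]
```

Request:
{"fn": "play_rows", "kwargs": {"rows": [[0,0.003,0,0,0,0,0],[0,0.006,0,0,0,0,0],[0,0.009,0,0,0,0,0],[0,0.012,0,0,0,0,0]]}}

```text
t: 30.78
eef_pos: [0.4927, -0.1703, 0.1056]
eef_rot: [-0.003, 1.0, -0.0, 0.0]
force: [-1.1, -3.6, 3.9]
width: 0.0236
grasp_force: 60.2
```

```bash
python3 -c "
from h import *
st();favg(4)"
```

```text
t 30.77 pos [ 0.4927 -0.1703  0.1056] yawy 1.5764 tilt [ 0.001  -0.0008] F [-1.12 -3.61  3.9 ] w 0.0236 g 60.2
Favg [ 0.46 -3.16  4.37] sd [0.17 0.59 0.21] pos [ 0.4927 -0.1701  0.1056]
```

Drag of −3.6 N in y shows the tube is at the stop. I keep driving to hold the push.

Request:
{"fn": "play_rows", "kwargs": {"rows": [[0,0.003,0.0002,0,0,0,0],[0,0.006,0.0003,0,0,0,0],[0,0.009,0.0003,0,0,0,0],[0,0.012,0.0003,0,0,0,0],[0,0.015,0.0003,0,0,0,0],[0,0.018,0.0003,0,0,0,0]]}}

```text
t: 31.72
eef_pos: [0.4925, -0.1595, 0.1055]
eef_rot: [-0.003, 1.0, -0.0, 0.0]
force: [-0.2, -4.1, 5.0]
width: 0.0231
grasp_force: 60.3
```

```bash
python3 -c "
from h import *
st();favg(4)"
```

```text
t 31.73 pos [ 0.4925 -0.1595  0.1055] yawy 1.5764 tilt [ 0.0007 -0.0008] F [-0.19 -4.14  5.04] w 0.0231 g 60.3
Favg [ 0.42 -4.06  5.49] sd [0.31 0.27 0.49] pos [ 0.4925 -0.1594  0.1055]
```

Request:
{"fn": "play_rows", "kwargs": {"rows": [[0,0.004,0,0,0,0,0],[0,0.008,0,0,0,0,0],[0,0.012,0,0,0,0,0],[0,0.016,0,0,0,0,0],[0,0.016,0,0,0,0,0],[0,0.016,-0.002,0,0,0,0],[0,0.016,-0.005,0,0,0,0],[0,0.016,-0.009,0,0,0,0],[0,0.016,-0.014,0,0,0,0],[0,0.016,-0.02,0,0,0,0],[0,0.016,-0.03,0,0,0,0],[0,0.016,-0.1,0,0,0,0],[0,0.016,-0.2,0,0,0,0],[0,0.016,-0.25,0,0,0,0],[0,0.016,-0.25,0,0,0,0]]}}

```text
t: 33.8
eef_pos: [0.4938, -0.1503, 0.259]
eef_rot: [-0.003, 1.0, -0.001, 0.003]
force: [-0.1, -0.3, -1.8]
width: 0.0231
grasp_force: 59.6
```

```bash
python3 -c "
from h import *
st(); d=env.read_camera('scene'); e=env.read_camera('side')
cv2.imwrite('pics/r3.png',np.hstack([cv2.resize(d['frame'][140:240,210:320],(396,360),interpolation=2),cv2.resize(e['frame'][265:365,325:435],(396,360),interpolation=2)]))
# target: mat centre, palm in hand offset from grasp (palm .578,.162 vs tcp .5798,.1613)
rel([.581,.163,.17],np.pi/2+.276)
"
```

```text
t 33.8 pos [ 0.4938 -0.1503  0.259 ] yawy 1.5765 tilt [ 0.0061 -0.0025] F [-0.09 -0.31 -1.81] w 0.0231 g 59.6
rel [-0.1516, 0.52, 0.1407] [0.0002, -0.0004, -0.1721]
```

View pics/r3.png

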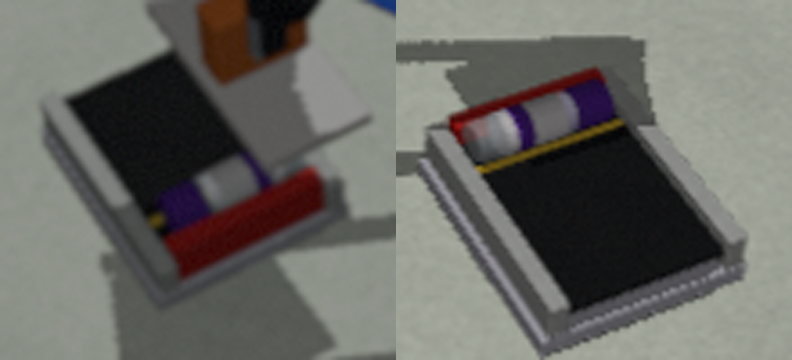

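The tube lies square in its nest, between the lip (490,165) and the stop (525,100) in the right view. Now I park the palm.

Request:
{"fn": "play_rows", "kwargs": {"rows": [[-0.03,0.09,0,0,0,-0.04,0],[-0.06,0.18,0,0,0,-0.09,0],[-0.09,0.27,0,0,0,-0.13,0],[-0.12,0.36,0,0,0,-0.172,0],[-0.14,0.45,0,0,0,-0.172,0],[-0.152,0.52,0.05,0,0,-0.172,0],[-0.152,0.52,0.1,0,0,-0.172,0],[-0.152,0.52,0.14,0,0,-0.172,0],[-0.152,0.52,0.14,0,0,-0.172,0],[-0.152,0.52,0.14,0,0,-0.172,0]]}}

```text
t: 35.15
eef_pos: [0.5813, 0.1627, 0.1709]
eef_rot: [-0.137, 0.991, -0.0, -0.001]
force: [0.3, 0.2, -0.8]
width: 0.0235
grasp_force: 59.7
```

```bash
python3 -c "
from h import *
favg(3); st(); rel([.581,.163,.048],np.pi/2+.276)
"
```

```text
Favg [-0.15 -0.1  -1.66] sd [0.39 0.35 0.08] pos [0.5822 0.1628 0.1723]
t 35.3 pos [0.5824 0.1628 0.1726] yawy 1.8463 tilt [0.0021 0.0005] F [-0.13 -0.53 -1.55] w 0.0233 g 59.7
rel [0.0026, 0.0009, 0.2077] [-0.0001, 0.0014, -0.0003]
```

Request:
{"fn": "play_rows", "kwargs": {"rows": [[0.001,0,0.08,0,0,0,0],[0.001,0,0.15,0,0,0,0],[0.001,0,0.19,0,0,0,0],[0.001,0,0.195,0,0,0,0],[0.001,0,0.195,0,0,0,0],[0.001,0,0.195,0,0,0,0]]}}

```text
t: 36.05
eef_pos: [0.5826, 0.163, 0.0564]
eef_rot: [-0.137, 0.991, 0.0, 0.002]
force: [0.4, 0.1, -1.0]
width: 0.0236
grasp_force: 59.8
```

```bash
python3 -c "
from h import *
favg(3); st()
"
```

```text
Favg [-0.06  0.   -1.1 ] sd [0.36 0.33 0.06] pos [0.5822 0.1629 0.0559]
t 36.2 pos [0.5819 0.1629 0.0556] yawy 1.8467 tilt [0.0021 0.0004] F [ 0.32  0.47 -1.17] w 0.023 g 59.8
```

Request:
{"fn": "play_rows", "kwargs": {"rows": [[0,0,0.004,0,0,0,0],[0,0,0.008,0,0,0,0],[0,0,0.011,0,0,0,0],[0,0,0.0135,0,0,0,0],[0,0,0.0135,0,0,0,0]]}}

```text
t: 36.83
eef_pos: [0.5809, 0.1627, 0.0466]
eef_rot: [-0.138, 0.991, -0.0, -0.0]
force: [-4.4, -1.1, 5.7]
width: 0.023
grasp_force: 60.6
```

```bash
python3 -c "
from h import *
favg(3); st()
"
```

```text
Favg [-4.5  -1.34  4.46] sd [0.55 0.12 0.46] pos [0.5809 0.1627 0.0466]
t 36.98 pos [0.5808 0.1627 0.0466] yawy 1.8467 tilt [-0.0005 -0.0002] F [-3.84 -1.19  4.19] w 0.0227 g 60.6
```

Touching down (about 6 N). Open and lift straight up.

Request:
{"fn": "play_rows", "kwargs": {"rows": [[0,0,0,0,0,0,85],[0,0,0,0,0,0,85],[0,0,0,0,0,0,85],[0,0,0,0,0,0,85],[0,0,0,0,0,0,85],[0,0,0,0,0,0,85],[0,0,-0.05,0,0,0,85],[0,0,-0.13,0,0,0,85],[0,0,-0.22,0,0,0,85],[0,0,-0.3,0,0,0,85],[0,0,-0.34,0,0,0,85],[0,0,-0.34,0,0,0,85]]}}

```text
t: 38.48
eef_pos: [0.5825, 0.163, 0.2532]
eef_rot: [-0.137, 0.99, 0.0, 0.003]
force: [0.4, 0.0, 1.0]
width: 0.0847
grasp_force: 0.0
```

```bash
python3 -c "
from h import *
st(); d=env.read_camera('wrist'); rs=env.outline_of('wrist','palm')
v,e=fit(M['palm'],[(d,rs[0]['mask'])],[.58,.163,.27],.003); print('palm',v,e)
a=cv2.resize(d['frame'],(400,300)); s=env.read_camera('side'); cv2.imwrite('pics/end.png',np.hstack([a,cv2.resize(s['frame'][265:365,310:443],(400,300),interpolation=2)]))
"
```

```text
t 38.48 pos [0.5825 0.163  0.2532] yawy 1.8467 tilt [0.0053 0.001 ] F [0.44 0.05 1.  ] w 0.0847 g 0.0Traceback (most recent call last):
  File "<string>", line 4, in <module>
    v,e=fit(M['palm'],[(d,rs[0]['mask'])],[.58,.163,.27],.003); print('palm',v,e)
                          ~~^^^
IndexError: list index out of range
```

```bash
python3 -c "
from h import *
d=env.read_camera('wrist')
a=cv2.resize(d['frame'],(400,300)); s=env.read_camera('side'); cv2.imwrite('pics/end.png',np.hstack([a,cv2.resize(s['frame'][265:365,310:443],(400,300),interpolation=2)]))
rs=env.outline_of('wrist','palm')
if rs: print('palm',fit(M['palm'],[(d,rs[0]['mask'])],[.58,.163,.27],.003))
"
```

```text
(no output)
```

View pics/end.png

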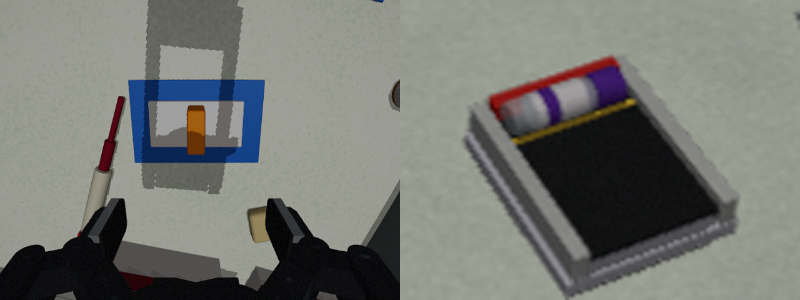

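The palm lies flat, centred and square on its mat (plate at (196,124) on the mat centred at (197,121)). The tube rests in the nest at (565,95) in the right view, and the gripper is clear.

```bash
python3 -c "
from cell import env
print(env.finish_job())"
```

```text
the job is handed in; nothing more can be done
None
```

I rolled the tube over the lip into its nest and drove it against the stop, put the palm back on its blue mat and handed the job in at about 39 s; measured pressing force was mostly 5–8 N (peak about 8.5 N, or 10 N counting sideways drag), and the hand-in returned no verdict.

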